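Set and lock the margin wheel of a binding punch

ROBOT

A 7-joint arm with a two-finger parallel gripper is mounted at the origin on a cart in front of the work surface, level with it; the furniture and walls round the work are solid. World frame = base frame: x ahead of the robot, y to its left, z up, the work surface at z = 0. Lengths are in m, angles in rad, forces in N, time in s.
With the tool pointing down it reaches from about 0.4 to 0.875 m from the base axis. Payload 19.3 kg.
Tool frame: the origin (TCP) lies where the fingers leave the gripper's body, on its centre line; the fingertips stand bot.tip_reach ahead of it and the grasp point (between the pads) lies 54 mm ahead of it (bot.tip_reach is the distance from the TCP to the fingertips, in m); z points along the fingers, y is the line along which they close (so a half turn about z gives the same grasp; the last joint's range is limited). The gripper opens to 85 mm and grips with 20 to 120 N. Pads are 22 mm wide; open, the fingers measure 114 mm over their backs; the gripper's body (76 mm by 85 mm) begins 54 mm behind the grasp point. The pads swing forward as they close: fully open they stand 13 mm farther back than shut.
Start: joints at [-1.261, 0.521, -0.036, 1.599, 0.021, 1.021, -0.113], TCP at [0.232, 0.58, 0.304] pointing down, gripper open.
Joint ranges: [-2.91, 2.91], [-0.3, 2.13], [-1.5, 1.42], [0.17, 2.43], [-1.26, 4.41], [0.16, 1.93], [-2.52, 2.52]. Speed limits (rad/s): [1.89, 1.89, 2.39, 2.39, 3.01, 3.01, 3.01].

INTERFACE

Orientations are given as [roll, pitch, yaw] about the fixed x, y, z axes, in that order (R = Rz(yaw) Ry(pitch) Rx(roll)).
In Python, from workcell import bot gives the robot as it stands. The module is installed in compiled form; this text tells all that it offers.
- The arm moves only by the shell command python3 -m jog 'ROWS' [FORCE]. ROWS is JSON, a list that holds one entry, the list of rows, each a list of 7 numbers: the shift along the tool's x, y, z in mm, then the turn, a rotation vector about the tool's x, y, z in rad, then the opening, from 0 (shut) to 1 (fully open). In form: [[[tx, ty, tz, wx, wy, wz, fingers], ...]]. A call has 1 to 5 rows; each row shifts and turns the commanded pose from where the row before left it, along the tool's axes as they then stand; what a row does not reach is not made up. A row lasts 1/10 s, in which the tool goes at most 50 mm and 8.59 degrees, less where a joint would pass 70% of its speed; a pose out of reach is approached as far as the arm can. A call is refused whole if a number of a shift passes 50 or a number of a turn 0.15, either way. A call with a gripper value outside its range is refused whole. The fingers move at their own pace and stop on an object; FORCE is the grip in N (left out, the last holds). Time passes only in rows, so rows that do not move let the fingers close. It gives the time, the measured TCP pose, the force, the opening and the grip force at its end, in the units of the state.
- bot.observe(): the state, without advancing time (a new reading comes with each control period).
- bot.grab_frame(name): name is "scene" or "top" or "wrist"; returns a dict with "img" (420x560x3 uint8, red, green, blue), "intrinsics" (3x3 intrinsics, pixels), "R" (3x3) and "t" (3): a world point X has camera coordinates R X + t; the wrist camera has in their place "tool_from_camera" (4x4, takes a point from camera to tool coordinates, whose origin is the TCP and whose axes are the flange's). Camera axes: x right, y down, z forward; pixel columns grow to the right and rows downward; lengths in m; the calibration is good to about 2 mm. A picture is of the moment at which its call begins: read the wrist's pose just before it. There is no depth.
- bot.job_done(): hands the job in; it is judged then, once.
Trained networks look in a picture, given as the dict that the camera call returned (one of the last four; its "shot" number tells which), for a name from the list of things; names that differ only in an ending like _2 or _b are one class to them, and where a whole thing is asked for, a point or a joint stands for the part that bears it (a point fixed in the world has none). Each returns a list of dicts, best first, with "conf" (0 to 1); they miss things now and then, are a little off and sometimes report something else, mostly with a low value. They report only what shows in the picture. A call takes as long as a camera call.
- bot.trace(query, picture): "region" (420x560 bool, what is visible of it).
- bot.spot_point(query, picture): "xyz" ([x, y, z] in m, in world coordinates, good to about 4 mm: a listed point, or the origin of a listed thing).
The state is a dict: "clock": time; "qpos": joint angles; "qd": joint speeds; "joint_efforts": joint torques, N m; "position": TCP position; "tool_rot": TCP orientation; "force": force on the tool from outside, world axes, zero at the start; "moment": the same for the moment, N m; "grip_width": finger opening in m; "finger_force": force on a finger pad.
Only numpy, scipy, OpenCV 4.12 (cv2) and the standard library are available. Lean on these libraries where they do the work, as an engineer would, in place of code of your own. Each camera call takes 0.05 s, during which the arm holds its last target. There are 200 camera calls.

TASK

Set the binding punch for the next booklets: swing its clamp lever all the way up the slope to free the big wheel, turn the wheel until the pointer on its far rim stands at the small sliding index on the scale behind it, then swing the lever fully back down to lock the setting. Do not shift the index, and leave everything else on the desk where it is.

Things in the scene. Friction and masses are not known exactly. Their poses are not given: they have to be found in the camera images.
- punch: binding punch, a fixed grey wedge-shaped machine 220 (x) x 280 (y) x 115 mm high, with a handle bar across the rear, 182 mm high. Origin: centre of its underside; its x points to its rear, y left, z up. Its front deck slopes up to the rear at 30 degrees: deck normal (-0.5, 0, 0.866), upslope (0.866, 0, 0.5) in its frame. Wheel left of centre, clamp lever right of the wheel
- wheel (a joint): angle of the wheel (rad) about the deck normal: 0 when the pointer points straight up the slope (to the rear), positive anticlockwise seen from the robot's side of the deck (pointer moves left). Range -1.2 to 1.2. Turns stiffly (0.1 Nm), stays where it is left; clamped hard by a brake shoe (about 2 Nm) unless the lever is swung up
- wheel_grip (a point): on the wheel's axis, in its grip bar, 38 mm above the deck. Black knurled disc, diameter 100, top 17 mm above the deck; on it a straight grip bar 84 long, 16 wide, reaching to 49 mm above the deck, lying along the line from axis to pointer. Site x axis: along the bar to the pointer; z: deck normal
- pointer_tip (a point): tip of the wheel's flat tapered pointer, 66.5 mm from the wheel axis, 5 mm above the deck, on the far (upslope) side, 16 mm out from the disc's rim
- index_tip (a point): where the pointer tip should stand, just before the index: a dark steel slider (16 long, 10 wide, 12 mm high, tapered tip towards the wheel) on the curved guide wire behind the wheel. 66.5 mm from the wheel axis, 5 mm above the deck. It shifts if pushed; leave it alone
- index (a joint): angle of the index (rad) about the wheel's axis, same zero and sense as the wheel's angle: pointer and index agree when the two angles are equal
- lever (a joint): angle of the clamp lever (rad): 0 locked (arm pointing to the machine's right and 0.6 rad down the slope), 1.2 fully free (0.6 rad up the slope); it turns about the deck normal through lever_pivot between stops, stiffly (0.3 Nm, 4 to 6 N at the knob), and stays where it is left. The brake starts to bite below about 0.5, harder the nearer to 0
- lever_knob (a point): centre of the upright round knob at the end of the clamp lever, 43 mm above the deck, knob 20 mm in diameter and 34 mm tall along the deck normal (from 21 to 55 mm above the deck); 75 mm from the lever's pivot
- lever_pivot (a point): on the axis the lever swings about, at the height of lever_knob (43 mm above the deck), 82 mm to the right of the wheel axis. The hub's top is 34 mm above the deck
- mouse: computer mouse 104x58x38 mm on the desk pad right of the punch, bystander; origin at its underside
- pen: ball pen 145 mm long before the punch, bystander; origin at its underside
- eraser: eraser 22x52x13 mm at the front right of the punch, bystander; origin at its underside
- glasses_case: spectacles case 60x155x41 mm left of the punch, bystander; origin at its underside

How it is judged:
On the way, in this order (a step that is already met when the one before it is completed fails the run):
1. the clamp lever is swung up, so that the wheel is free (value of joint lever above 1 rad), for 0.2 s.
2. with the lever free, the wheel's pointer stands at the index (distance between pointer_tip and index_tip below 0.005 m and value of joint lever above 0.6 rad), for 0.3 s.
At the end, for the whole second after the job is handed in: the pointer tip stands within 5 mm of the index, the lever is back down at its locked stop (within 0.12 rad), the index has not been shifted more than 4 mm, and the wheel is at rest (distance between pointer_tip and index_tip below 0.005 m and value of joint lever below 0.12 rad and distance of index_tip from where it was at the start of the episode below 0.004 m and velocity of joint wheel between -0.05 and 0.05 rad/s); the robot touches nothing.
It fails at once if the index is pushed along its scale (distance of index_tip from where it was at the start of the episode above 0.004 m).
It fails at once if a bystander on the desk is shifted by more than 20 mm (distance of any of mouse, pen, eraser, glasses_case from where it was at the start of the episode above 0.02 m).
It also fails if it takes over 64 s, if anything falls off the work surface, if the arm or the gripper's body presses on something with over 40 N, if the wrist force passes 120 N, or if a joint passes its speed limit or range.

## Working session

There is one attempt and no reset: what is moved stays moved. The work goes in short steps, Python scripts to look and compute and a shell command to move; the robot and the scene stay as the last step left them, time stands still between calls to the robot, and variables do not carry over. Pictures are saved under pics/ and viewed, at most 10 in all, crops included, and the job is handed in when it is done.

```bash
mkdir -p pics; cat > h.py <<'E'
import numpy as np, cv2, json
from workcell import bot
from scipy.spatial.transform import Rotation as Ro
def save(f,n): cv2.imwrite('pics/'+n, f['img'][:,:,::-1])
E
python3 - <<'E'
from h import *
s=bot.observe(); print({k:np.round(v,3).tolist() for k,v in s.items()}, bot.tip_reach)
for c in ['scene','top']:
    f=bot.grab_frame(c); save(f,c+'0.png')
    for q in ['punch','wheel_grip','pointer_tip','index_tip','lever_knob','lever_pivot','mouse','pen','eraser','glasses_case']:
        r=bot.spot_point(q,f); print(c,q,[(np.round(x['xyz'],4).tolist(),round(x['conf'],2)) for x in r[:2]])
E
```

```text
{'clock': 0.0, 'qpos': [-1.261, 0.522, -0.036, 1.6, 0.021, 1.021, -0.113], 'qd': [-0.001, 0.002, 0.0, 0.001, 0.0, -0.002, -0.0], 'joint_efforts': [0.001, -92.709, 1.981, -36.994, 0.018, 0.008, -0.0], 'position': [0.232, 0.58, 0.303], 'tool_rot': [-3.14, 0.0, 2.762], 'force': [0.473, 0.081, 0.415], 'moment': [0.015, -0.009, 0.037], 'finger_force': 0.0, 'grip_width': 0.085} 0.0726
scene punch [([0.5875, 0.077, 0.0032], 0.62), ([0.5962, 0.1197, 0.1082], 0.57)]
scene wheel_grip [([0.5216, 0.1189, 0.1027], 0.91)]
scene pointer_tip [([0.5852, 0.0805, 0.1031], 0.69)]
scene index_tip [([0.5936, 0.1197, 0.1093], 0.5)]
scene lever_knob [([0.4856, -0.0269, 0.086], 0.59)]
scene lever_pivot [([0.5188, 0.0346, 0.1037], 0.89), ([0.6157, 0.276, -0.0023], 0.73)]
scene mouse [([0.5789, -0.2487, 0.0011], 0.59), ([0.584, 0.0807, 0.0999], 0.35)]
scene pen [([0.4271, 0.1068, 0.0], 0.47)]
scene eraser [([0.441, -0.0482, 0.0046], 0.74)]
scene glasses_case []
top punch [([0.5876, 0.072, 0.0042], 0.91), ([0.5214, 0.1162, 0.1028], 0.38)]
top wheel_grip [([0.5224, 0.1201, 0.1007], 0.9)]
top pointer_tip [([0.5924, 0.0826, 0.1004], 0.63)]
top index_tip [([0.5936, 0.1213, 0.1062], 0.58), ([0.4412, -0.0461, 0.0011], 0.24)]
top lever_knob [([0.4849, -0.0284, 0.0791], 0.68)]
top lever_pivot [([0.5221, 0.0337, 0.1059], 0.7)]
top mouse [([0.4864, -0.0263, 0.0834], 0.7), ([0.5759, -0.249, 0.0013], 0.69)]
top pen [([0.4233, 0.1006, 0.0017], 0.59)]
top eraser [([0.4428, -0.0442, 0.0004], 0.56)]
top glasses_case [([0.618, 0.2773, 0.0007], 0.95)]
```

View pics/scene0.png

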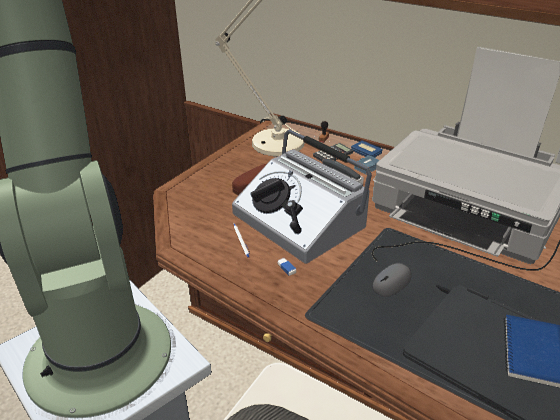

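View pics/top0.png

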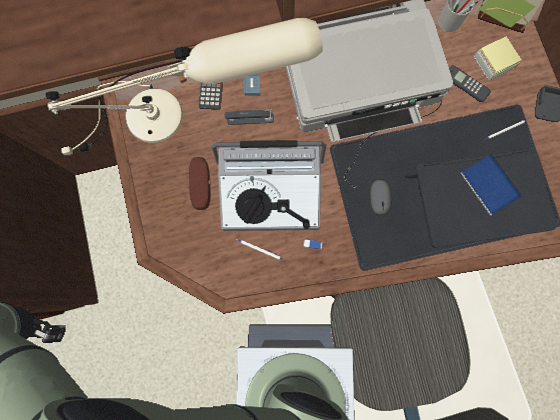

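The scene view shows the punch at about pixel (300,200): wheel at (270,195), lever knob at (297,228). The top view puts the wheel at (255,205), index near (252,180), and the knob at (305,224), with the punch almost square to the world axes. The networks' positions fit both pictures.

```bash
cat >> h.py <<'E'
N=np.array([-.5,0,.866025]); U=np.array([.866025,0,.5]); L=np.array([0,1.,0])
def plan(g, yaxis, back=0.054, nmax=20, zaxis=-N):
    """rows that bring grasp point to g with tool y along yaxis, z along zaxis"""
    s=bot.observe(); R=Ro.from_euler('xyz',s['tool_rot']); p=np.array(s['position'])
    y=yaxis/np.linalg.norm(yaxis); Rt=Ro.from_matrix(np.c_[np.cross(y,zaxis),y,zaxis])
    pt=np.array(g)-back*np.array(zaxis); w=(R.inv()*Rt).as_rotvec()
    n=max(1,int(np.ceil(max(np.linalg.norm(pt-p)/.045,np.linalg.norm(w)/.14))))
    print('clock',s['clock'],'n',n,'w',np.round(w,3),'pt',np.round(pt,3),'p',np.round(p,3),'d_tool_mm',np.round(R.inv().apply(pt-p)*1000,1))
    for i in range(min(n,nmax)):
        a=R*Ro.from_rotvec(w*i/n); print(np.round(a.inv().apply((pt-p)/n)*1000,0).astype(int).tolist()+np.round(w/n,3).tolist())
E
python3 - <<'E'
from h import *
plan(np.array([.485,-.027,.083])+.10*N, U)
f=bot.grab_frame('top'); K=f['intrinsics'];
P=np.array([.54,.08,.08]); c=K@(f['R']@P+f['t']); c=(c[:2]/c[2]).astype(int); print(c)
cv2.imwrite('pics/topc.png',cv2.resize(f['img'][c[1]-50:c[1]+50,c[0]-65:c[0]+65,::-1],None,fx=6,fy=6,interpolation=cv2.INTER_CUBIC))
E
```

```text
clock 1.1 n 15 w [-0.46  -0.311  1.162] pt [ 0.408 -0.027  0.216] p [0.232 0.58  0.304] d_tool_mm [-388.9 -498.8   87.6]
[-26, -33, 6, -0.031, -0.021, 0.077]
[-28, -31, 5, -0.031, -0.021, 0.077]
[-31, -29, 5, -0.031, -0.021, 0.077]
[-33, -27, 5, -0.031, -0.021, 0.077]
[-35, -24, 5, -0.031, -0.021, 0.077]
[-36, -22, 5, -0.031, -0.021, 0.077]
[-38, -19, 5, -0.031, -0.021, 0.077]
[-39, -16, 5, -0.031, -0.021, 0.077]
[-40, -13, 6, -0.031, -0.021, 0.077]
[-41, -10, 6, -0.031, -0.021, 0.077]
[-41, -7, 7, -0.031, -0.021, 0.077]
[-42, -4, 7, -0.031, -0.021, 0.077]
[-42, -1, 8, -0.031, -0.021, 0.077]
[-42, 1, 9, -0.031, -0.021, 0.077]
[-41, 4, 10, -0.031, -0.021, 0.077]
[266 203]
```

View pics/topc.png

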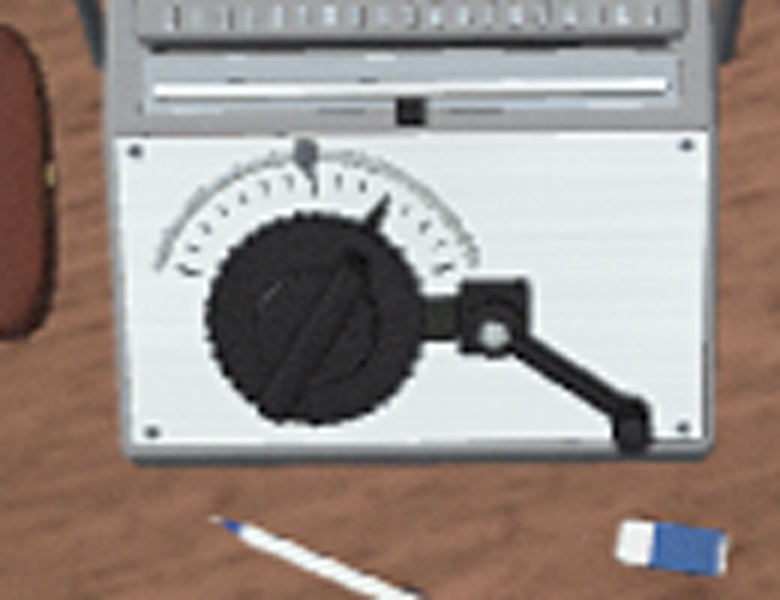

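The crop shows the punch nearly square to the picture. The index stands at (305,155), near angle 0, and the pointer is at (380,205), about -0.6 rad. The lever knob is at (632,425) in the locked position. Moving towards the knob.

```bash
python3 -m jog '[[[-26,-33,3,-0.031,-0.021,0.077,0.6],[-28,-31,3,-0.031,-0.021,0.077,0.6],[-31,-29,3,-0.031,-0.021,0.077,0.6],[-33,-27,3,-0.031,-0.021,0.077,0.6],[-35,-24,3,-0.031,-0.021,0.077,0.6]]]' 20
python3 -m jog '[[[-36,-22,3,-0.031,-0.021,0.077,0.6],[-38,-19,3,-0.031,-0.021,0.077,0.6],[-39,-16,3,-0.031,-0.021,0.077,0.6],[-40,-13,3,-0.031,-0.021,0.077,0.6],[-41,-10,3,-0.031,-0.021,0.077,0.6]]]'
python3 - <<'E'
from h import *
plan(np.array([.485,-.027,.083])+.10*N, U)
E
```

```text
clock: 1.65
position: [0.2917, 0.3763, 0.2859]
tool_rot: [2.968, 0.072, 2.366]
force: [1.5, 0.6, 0.5]
grip_width: 0.0511
finger_force: 0.0
clock: 2.15
position: [0.3496, 0.1742, 0.2687]
tool_rot: [2.782, 0.072, 1.967]
force: [-78.7, -48.9, -52.7]
grip_width: 0.0514
finger_force: 0.0
clock 2.15 n 5 w [-0.147 -0.105  0.389] pt [ 0.408 -0.027  0.216] p [0.35  0.174 0.269] d_tool_mm [-203.8  -45.9   54.6]
[-41, -9, 11, -0.029, -0.021, 0.078]
[-41, -6, 12, -0.029, -0.021, 0.078]
[-41, -3, 12, -0.029, -0.021, 0.078]
[-41, -1, 13, -0.029, -0.021, 0.078]
[-41, 2, 14, -0.029, -0.021, 0.078]
```

```bash
python3 - <<'E'
from h import *
f=bot.grab_frame('scene'); s=bot.observe(); print({k:np.round(v,3).tolist() for k,v in s.items()})
save(f,'s1.png')
E
```

```text
{'clock': 2.2, 'qpos': [-1.047, 0.09, 0.349, 2.431, 0.467, 0.327, -0.727], 'qd': [-0.078, 0.031, -0.023, -0.013, -0.152, 0.08, 0.135], 'joint_efforts': [-15.162, -17.548, -7.894, -12.913, -2.897, -0.344, 2.401], 'position': [0.354, 0.172, 0.271], 'tool_rot': [2.773, 0.07, 1.957], 'force': [-0.512, -4.286, 1.738], 'moment': [-0.237, 0.373, -0.086], 'finger_force': 0.0, 'grip_width': 0.051}
```

View pics/s1.png

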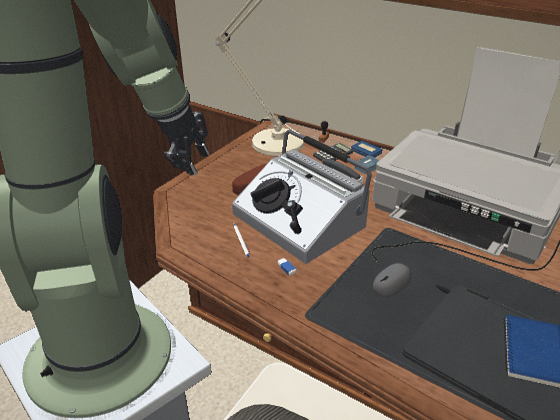

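The shove was joint 4 reaching its folded limit (2.43), not contact: the picture shows the gripper free at (190,150). The arm can't tilt the full 30° this close in, so I'll move outward with a smaller tilt.

```bash
cat >> h.py <<'E'
def zt(t): return np.array([np.sin(t),0,-np.cos(t)])
def yt(t): return np.array([np.cos(t),0,np.sin(t)])
E
python3 - <<'E'
from h import *
plan(np.array([.52,-.0,.23]), yt(.15),zaxis=zt(.15))
E
```

```text
clock 2.2 n 6 w [ 0.229 -0.032  0.391] pt [ 0.512 -0.     0.283] p [0.354 0.172 0.271] d_tool_mm [-219.    75.6   32.1]
[-37, 13, 5, 0.038, -0.005, 0.065]
[-36, 15, 5, 0.038, -0.005, 0.065]
[-34, 18, 5, 0.038, -0.005, 0.065]
[-33, 20, 4, 0.038, -0.005, 0.065]
[-32, 22, 3, 0.038, -0.005, 0.065]
[-30, 24, 3, 0.038, -0.005, 0.065]
```

```bash
python3 -m jog '[[[0,20,0,0.06,0,0.03,0.6],[0,30,0,0.06,0,0.03,0.6],[-10,35,0,0.06,0,0.03,0.6],[-30,30,0,0.04,0,0.06,0.6]]]'
python3 - <<'E'
from h import *
s=bot.observe();print(np.round(s['qpos'],2),np.round(s['force'],1))
plan(np.array([.52,-.0,.23]), yt(.15),zaxis=zt(.15))
E
```

```text
clock: 2.6
position: [0.4668, 0.1795, 0.3009]
tool_rot: [2.997, 0.037, 1.827]
force: [0.4, 0.6, 0.3]
grip_width: 0.0513
finger_force: 0.0
[-0.76  0.28  0.29  2.02 -0.02  0.71 -0.21] [0.4 0.6 0.3]
clock 2.6 n 5 w [-0.    -0.002  0.259] pt [ 0.512 -0.     0.283] p [0.467 0.18  0.301] d_tool_mm [-184.4   -5.3   23.7]
[-37, -1, 5, -0.0, -0.0, 0.052]
[-37, 1, 5, -0.0, -0.0, 0.052]
[-37, 3, 5, -0.0, -0.0, 0.052]
[-37, 5, 5, -0.0, -0.0, 0.052]
[-36, 7, 5, -0.0, -0.0, 0.052]
```

```bash
python3 -m jog '[[[-37,-1,5,0,0,0.052,0.6],[-37,1,5,0,0,0.052,0.6],[-37,3,5,0,0,0.052,0.6],[-37,5,5,0,0,0.052,0.6],[-36,7,5,0,0,0.052,0.6]]]'
python3 -m jog '[[[0,0,0,0,0,0,0.6],[0,0,0,0,0,0,0.6]]]'
python3 - <<'E'
from h import *
s=bot.observe();print(np.round(s['qpos'],2),np.round(s['force'],1))
f=bot.grab_frame('wrist');save(f,'w1.png')
for q in ['wheel_grip','pointer_tip','index_tip','lever_knob','lever_pivot','punch']:
    print(q,[(np.round(x['xyz'],4).tolist(),round(x['conf'],2)) for x in bot.spot_point(q,f)[:2]])
plan(np.array([.487,-.028,.083])+.05*N, yt(.3),zaxis=zt(.3))
E
```

```text
clock: 3.1
position: [0.5116, -0.0045, 0.2821]
tool_rot: [2.99, 0.0, 1.564]
force: [-0.1, 1.1, -0.4]
grip_width: 0.0513
finger_force: 0.0
clock: 3.3
position: [0.5114, -0.0037, 0.282]
tool_rot: [2.991, 0.001, 1.565]
force: [1.0, 0.4, 0.7]
grip_width: 0.0509
finger_force: 0.0
[-0.41  0.33  0.36  2.03 -0.17  0.66  0.05] [1.  0.4 0.7]
wheel_grip []
pointer_tip [([0.5874, 0.0817, 0.1027], 0.61)]
index_tip [([0.5967, 0.12, 0.108], 0.77), ([0.5776, -0.2456, 0.0038], 0.33)]
lever_knob [([0.4853, -0.0283, 0.0887], 0.9)]
lever_pivot [([0.5196, 0.0302, 0.1065], 0.75), ([0.5957, 0.1229, 0.1077], 0.54)]
punch [([0.5865, 0.0698, -0.0009], 0.55)]
clock 3.65 n 3 w [-0.149  0.001 -0.003] pt [ 0.446 -0.028  0.178] p [ 0.511 -0.002  0.282] d_tool_mm [-25.8 -80.2  93.3]
[-9, -27, 31, -0.05, 0.0, -0.001]
[-9, -28, 30, -0.05, 0.0, -0.001]
[-9, -30, 28, -0.05, 0.0, -0.001]
```

View pics/w1.png

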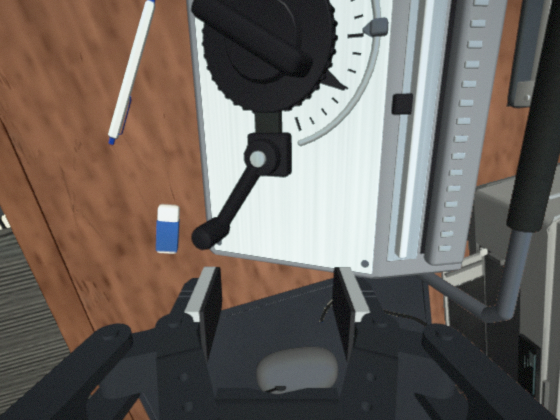

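The wrist view shows the lever at (260,158) to knob (205,235), the index at (372,27) and the pointer at (340,85). All agree with the measurements. Descending around the knob with a 0.3 rad tilt.

```bash
python3 -m jog '[[[-8,-25,31,-0.05,0,0,0.6],[-9,-27,30,-0.05,0,0,0.6],[-9,-28,28,-0.05,0,0,0.6]]]'
python3 -m jog '[[[0,0,0,0,0,0,0.6]]]'
python3 - <<'E'
from h import *
s=bot.observe();print(np.round(s['qpos'],2),np.round(s['force'],1))
plan(np.array([.485,-.028,.084])+.005*N, yt(.3),zaxis=zt(.3))
E
```

```text
clock: 3.95
position: [0.4616, -0.0172, 0.2]
tool_rot: [2.883, -0.021, 1.575]
force: [-0.7, 1.3, -0.7]
grip_width: 0.0511
finger_force: 0.0
clock: 4.05
position: [0.4637, -0.0159, 0.2012]
tool_rot: [2.883, -0.024, 1.575]
force: [1.2, 0.1, 0.3]
grip_width: 0.0509
finger_force: 0.0
[-0.34  0.38  0.3   2.28 -0.47  0.26  0.37] [1.2 0.1 0.3]
clock 4.05 n 2 w [-0.042 -0.024 -0.002] pt [ 0.467 -0.028  0.14 ] p [ 0.464 -0.016  0.201] d_tool_mm [-13.5 -12.9  59.6]
[-7, -6, 30, -0.021, -0.012, -0.001]
[-6, -7, 30, -0.021, -0.012, -0.001]
```

```bash
python3 -m jog '[[[-5,-2,22,0.03,-0.01,0,0.6],[-5,-2,15,0.03,-0.01,0,0.6],[0,0,0,0,0,0,0.6]]]'
python3 - <<'E'
from h import *
s=bot.observe();print(np.round(s['qpos'],2),np.round(s['force'],1))
plan(np.array([.485,-.028,.084])+.005*N, yt(.2),zaxis=zt(.2))
E
```

```text
clock: 4.35
position: [0.4714, -0.0252, 0.1649]
tool_rot: [2.942, -0.003, 1.571]
force: [-0.1, -0.8, 1.1]
grip_width: 0.051
finger_force: 0.0
[-0.29  0.48  0.27  2.24 -0.47  0.26  0.39] [-0.1 -0.8  1.1]
clock 4.35 n 1 w [-0.001 -0.003  0.   ] pt [ 0.472 -0.028  0.141] p [ 0.471 -0.025  0.165] d_tool_mm [-2.9 -4.3 23.2]
[-3, -4, 23, -0.001, -0.003, 0.0]
```

```bash
python3 -m jog '[[[-1,-2,12,0,0,0,0.6],[-2,-2,11,0,0,0,0.6],[0,0,0,0,0,0,0.45],[0,0,0,0,0,0,0.4],[0,0,0,0,0,0,0.4]]]'
python3 - <<'E'
from h import *
s=bot.observe();print(np.round(s['qpos'],2),np.round(s['force'],1))
P=np.array([.5200,.0335,.105])
for a in [0,.2,.4,.6,.8,1.0,1.2]:
    k=P+.075*(-np.cos(a-.6)*L+np.sin(a-.6)*U); print(a,np.round(k,4))
plan(P+.075*(-np.cos(-.6)*L+np.sin(-.6)*U)+.005*N, yt(.2),zaxis=zt(.2))
f=bot.grab_frame('wrist');save(f,'w2.png')
E
```

```text
clock: 4.85
position: [0.4721, -0.0282, 0.1432]
tool_rot: [2.938, -0.004, 1.571]
force: [4.1, -1.2, 2.6]
grip_width: 0.0344
finger_force: 2.4
[-0.23  0.52  0.21  2.25 -0.51  0.19  0.43] [ 4.1 -1.2  2.6]
0 [ 0.4833 -0.0284  0.0838]
0.2 [ 0.4947 -0.0356  0.0904]
0.4 [ 0.5071 -0.04    0.0975]
0.6 [ 0.52   -0.0415  0.105 ]
0.8 [ 0.5329 -0.04    0.1125]
1.0 [ 0.5453 -0.0356  0.1196]
1.2 [ 0.5567 -0.0284  0.1262]
clock 4.85 n 1 w [ 0.004 -0.004 -0.001] pt [ 0.47  -0.028  0.141] p [ 0.472 -0.028  0.143] d_tool_mm [-0.2 -2.4  1.7]
[0, -2, 2, 0.004, -0.004, -0.001]
```

View pics/w2.png

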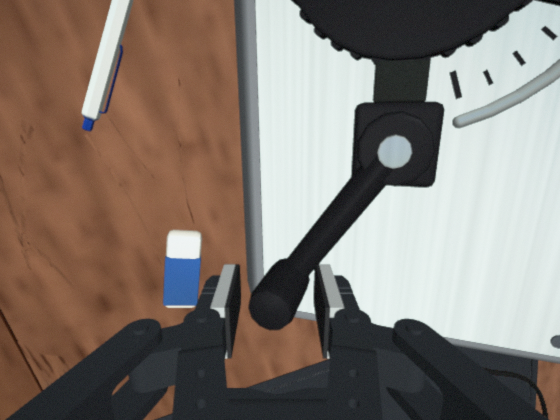

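The knob (275,300) sits between the fingers (225 and 325). Swinging it up along its arc.

```bash
python3 -m jog '[[[-4,6,-2,0,0,0,0.4],[-3,6,-2,0,0,0,0.4],[-2,7,-2,0,0,0,0.4],[-2,7,-2,0,0,0,0.4],[-1,7,-2,0,0,0,0.4]]]'
python3 -m jog '[[[-1,7,-2,0,0,0,0.4],[1,7,-2,0,0,0,0.4],[1,7,-3,0,0,0,0.4],[2,7,-3,0,0,0,0.4],[2,7,-2,0,0,0,0.4]]]'
python3 - <<'E'
from h import *
P=np.array([.5200,.0335,.105]); a=1.2
f=bot.grab_frame('scene'); 
for q in ['lever_knob']: print([(np.round(x['xyz'],4).tolist(),round(x['conf'],2)) for x in bot.spot_point(q,f)[:2]])
plan(P+.075*(-np.cos(a-.6)*L+np.sin(a-.6)*U)+.005*N, yt(.2),zaxis=zt(.2))
E
```

```text
clock: 5.4
position: [0.5008, -0.0411, 0.1583]
tool_rot: [2.943, -0.003, 1.57]
force: [-6.2, -4.3, -0.5]
grip_width: 0.0341
finger_force: 2.9
clock: 5.9
position: [0.5327, -0.0359, 0.1771]
tool_rot: [2.943, -0.003, 1.57]
force: [-5.9, -3.8, 0.8]
grip_width: 0.0342
finger_force: 2.7
[([0.5385, -0.0374, 0.1164], 0.78)]
clock 6.0 n 1 w [ 0.    -0.004 -0.   ] pt [ 0.543 -0.028  0.183] p [ 0.534 -0.035  0.177] d_tool_mm [ 7.  10.9 -3.9]
[7, 11, -4, 0.0, -0.004, -0.0]
```

```bash
python3 -m jog '[[[3,6,-2,0,0,0,0.4],[4,6,-2,0,0,0,0.4],[1,3,0,0,0,0,0.4],[0,0,0,0,0,0,0.4]]]'
python3 -m jog '[[[1,3,-1,0,0,0,0.4],[0,0,0,0,0,0,0.4]]]'
python3 - <<'E'
from h import *
for c in ['scene','top','wrist']:
  f=bot.grab_frame(c)
  for q in ['lever_knob']: print([(np.round(x['xyz'],4).tolist(),round(x['conf'],2)) for x in bot.spot_point(q,f)[:2]])
s=bot.observe();print(np.round(s['qpos'],2),np.round(s['force'],1),s['position'])
E
```

```text
clock: 6.4
position: [0.5468, -0.0272, 0.1839]
tool_rot: [2.942, -0.004, 1.571]
force: [-4.0, 0.2, 2.4]
grip_width: 0.0341
finger_force: 1.7
clock: 6.6
position: [0.5492, -0.026, 0.1853]
tool_rot: [2.943, -0.004, 1.571]
force: [-6.1, 1.8, 0.5]
grip_width: 0.0341
finger_force: 2.5
[([0.5554, -0.0307, 0.1275], 0.83)]
[]
[([0.5554, -0.0277, 0.1327], 0.66), ([0.4419, -0.0501, 0.0018], 0.39)]
[-0.33  0.54  0.35  2.05 -0.44  0.42  0.35] [-5.4  1.8  1.4] [ 0.54918791 -0.02607018  0.1853112 ]
```

```bash
python3 -m jog '[[[2,3,-1,0,0,0,0.4],[2,3,-1,0,0,0,0.4],[0,0,0,0,0,0,0.4]]]'
python3 -m jog '[[[0,-3,0,0,0,0,0.5],[0,-3,0,0,0,0,0.55],[0,0,-20,0,0,0,0.6],[0,0,-30,0,0,0,0.6],[0,0,-30,0,0,0,0.6]]]'
python3 - <<'E'
from h import *
s=bot.observe();print(np.round(s['force'],1))
for c in ['scene','top','wrist']:
  f=bot.grab_frame(c)
  for q in ['lever_knob','wheel_grip','pointer_tip','index_tip']: print(c,q,[(np.round(x['xyz'],4).tolist(),round(x['conf'],2)) for x in bot.spot_point(q,f)[:2]])
a=-.6; z=zt(.25); b=np.cos(a)*U+np.sin(a)*L; y=np.cross(z,b)
for yy in (y,-y): plan(np.array([.522,.118,.102])+.06*N,yy,zaxis=z,nmax=8)
E
```

```text
clock: 7.2
position: [0.5518, -0.0235, 0.1869]
tool_rot: [2.95, -0.003, 1.57]
force: [-20.5, -8.0, -4.7]
grip_width: 0.0338
finger_force: 10.2
clock: 7.7
position: [0.5333, -0.0227, 0.2669]
tool_rot: [2.941, -0.004, 1.571]
force: [-0.2, 0.1, 0.5]
grip_width: 0.0513
finger_force: 0.0
[-0.2  0.1  0.5]
scene lever_knob [([0.5586, -0.0277, 0.1265], 0.58)]
scene wheel_grip [([0.5209, 0.119, 0.1031], 0.56)]
scene pointer_tip [([0.5842, 0.0818, 0.1043], 0.94)]
scene index_tip [([0.5938, 0.1168, 0.1062], 0.61), ([0.5895, 0.0729, 0.0017], 0.48)]
top lever_knob [([0.5766, -0.2505, 0.0009], 0.52)]
top wheel_grip [([0.5215, 0.1205, 0.1028], 0.61)]
top pointer_tip [([0.5917, 0.0843, 0.1024], 0.77)]
top index_tip [([0.5909, 0.1186, 0.11], 0.49), ([0.6145, 0.2797, 0.0014], 0.24)]
wrist lever_knob [([0.5604, -0.0286, 0.1301], 0.55)]
wrist wheel_grip []
wrist pointer_tip [([0.5885, 0.0851, 0.1009], 0.7)]
wrist index_tip []
clock 8.45 n 16 w [-0.032  0.052  2.187] pt [0.479 0.118 0.206] p [ 0.534 -0.023  0.266] d_tool_mm [140.5 -65.7  47.9]
[9, -4, 3, -0.002, 0.003, 0.137]
[8, -5, 3, -0.002, 0.003, 0.137]
[7, -6, 3, -0.002, 0.003, 0.137]
[6, -7, 3, -0.002, 0.003, 0.137]
[5, -8, 3, -0.002, 0.003, 0.137]
[4, -9, 3, -0.002, 0.003, 0.137]
[3, -9, 3, -0.002, 0.003, 0.137]
[2, -10, 3, -0.002, 0.003, 0.137]
clock 8.45 n 7 w [-0.044 -0.027 -0.954] pt [0.479 0.118 0.206] p [ 0.534 -0.023  0.266] d_tool_mm [140.5 -65.7  47.9]
[20, -9, 7, -0.006, -0.004, -0.136]
[21, -7, 7, -0.006, -0.004, -0.136]
[22, -4, 7, -0.006, -0.004, -0.136]
[22, -1, 6, -0.006, -0.004, -0.136]
[22, 2, 6, -0.006, -0.004, -0.136]
[22, 5, 6, -0.006, -0.004, -0.136]
[21, 8, 6, -0.006, -0.004, -0.136]
```

The lever is at its upper stop: force rose to 20 N and the knob reads at the 1.2 rad position. Next, the grip bar.

```bash
python3 -m jog '[[[20,-9,3,0,0,-0.136,0.6],[21,-7,3,0,0,-0.136,0.6],[22,-4,3,0,0,-0.136,0.6],[22,-1,4,0,0,-0.136,0.6],[22,2,6,0,0,-0.136,0.6]]]'
python3 -m jog '[[[22,5,6,0,0,-0.136,0.6],[21,8,6,0,0,-0.136,0.6],[0,0,0,0,0,0,0.6]]]'
python3 - <<'E'
from h import *
s=bot.observe();print(np.round(s['qpos'],2),np.round(s['force'],1))
f=bot.grab_frame('wrist'); save(f,'w3.png')
for q in ['wheel_grip','pointer_tip','index_tip']: print(q,[(np.round(x['xyz'],4).tolist(),round(x['conf'],2)) for x in bot.spot_point(q,f)[:2]])
a=-.6; z=zt(.25); b=np.cos(a)*U+np.sin(a)*L; y=-np.cross(z,b)
plan(np.array([.522,.1185,.102])+.006*N,y,zaxis=z,nmax=8)
E
```

```text
clock: 8.95
position: [0.4901, 0.0779, 0.2382]
tool_rot: [2.982, 0.124, 2.246]
force: [0.7, -0.2, -0.1]
grip_width: 0.0514
finger_force: 0.0
clock: 9.25
position: [0.4723, 0.1199, 0.2218]
tool_rot: [3.022, 0.16, 2.521]
force: [1.0, -0.2, -0.0]
grip_width: 0.0513
finger_force: 0.0
[-0.62  0.38  0.27  2.17 -0.07  0.42  0.64] [ 1.  -0.2 -0. ]
wheel_grip [([0.5227, 0.1156, 0.1012], 0.82)]
pointer_tip [([0.5908, 0.0845, 0.1015], 0.81)]
index_tip [([0.5862, 0.0715, -0.0015], 0.36)]
clock 9.45 n 2 w [-0.026 -0.042 -0.004] pt [0.506 0.118 0.16 ] p [0.474 0.117 0.223] d_tool_mm [-14.3  11.9  68.4]
[-7, 6, 34, -0.013, -0.021, -0.002]
[-6, 6, 34, -0.013, -0.021, -0.002]
```

View pics/w3.png

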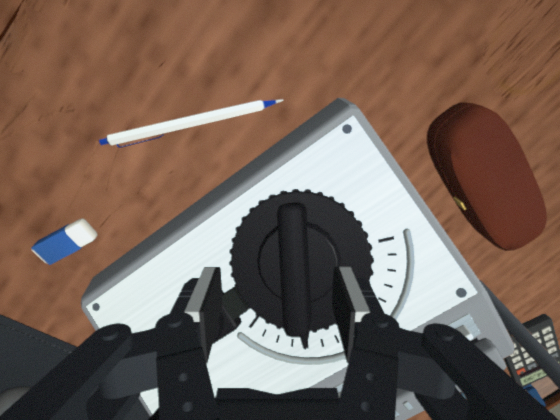

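The bar runs from (290,205) to (303,345), between the fingers at 212 and 345 and nearly parallel to the pads. Descending.

```bash
python3 -m jog '[[[-6,6,30,-0.013,-0.021,0,0.6],[-6,5,24,-0.013,-0.021,0,0.6],[-2,1,13,0,0,0,0.6],[0,0,0,0,0,0,0.6]]]'
python3 - <<'E'
from h import *
s=bot.observe();print(np.round(s['qpos'],2),np.round(s['force'],1))
a=-.6; z=zt(.25); b=np.cos(a)*U+np.sin(a)*L; y=-np.cross(z,b)
plan(np.array([.522,.1185,.102])+.006*N,y,zaxis=z,nmax=8)
E
```

```text
clock: 9.85
position: [0.5059, 0.1185, 0.1601]
tool_rot: [2.996, 0.201, 2.506]
force: [-0.6, -0.4, 0.5]
grip_width: 0.0513
finger_force: 0.0
[-0.57  0.53  0.23  2.16 -0.1   0.24  0.66] [-0.6 -0.4  0.5]
clock 9.85 n 1 w [-0.002 -0.001 -0.003] pt [0.506 0.118 0.16 ] p [0.506 0.119 0.16 ] d_tool_mm [ 0.3 -0.2  0.5]
[0, 0, 1, -0.002, -0.001, -0.003]
```

```bash
python3 -m jog '[[[0,0,0,0,0,0,0.3],[0,0,0,0,0,0,0.12],[0,0,0,0,0,0,0.1],[0,0,0,0,0,0,0.1],[0,0,0,0,0,0,0.1]]]' 20
python3 - <<'E'
from h import *
s=bot.observe();print(np.round(s['force'],1),np.round(s['moment'],2),s['grip_width'],s['finger_force'])
z=zt(.25); a=0;b=np.cos(a)*U+np.sin(a)*L; y=-np.cross(z,b)
plan(np.array([.522,.1185,.102])+.006*N,y,zaxis=z,nmax=8)
E
```

```text
clock: 10.35
position: [0.5048, 0.1181, 0.1619]
tool_rot: [2.996, 0.202, 2.506]
force: [-9.3, -9.0, 9.7]
grip_width: 0.0187
finger_force: 18.9
[-9.3 -9.   9.7] [-1.76  1.56 -0.35] 0.018672109822143915 18.865108941681683
clock 10.35 n 5 w [-0.001 -0.001 -0.621] pt [0.506 0.118 0.16 ] p [0.505 0.118 0.162] d_tool_mm [0.  0.5 2.5]
[0, 0, 0, -0.0, -0.0, -0.124]
[0, 0, 0, -0.0, -0.0, -0.124]
[0, 0, 0, -0.0, -0.0, -0.124]
[0, 0, 0, -0.0, -0.0, -0.124]
[0, 0, 0, -0.0, -0.0, -0.124]
```

```bash
python3 -m jog '[[[0,0,-4,0,0,0,0.1],[0,0,0,0,0,-0.08,0.1],[0,0,0,0,0,-0.08,0.1],[0,0,0,0,0,-0.08,0.1],[0,0,0,0,0,-0.08,0.1]]]' 20
python3 -m jog '[[[0,0,0,0,0,-0.06,0.1],[0,0,0,0,0,-0.06,0.1],[0,0,0,0,0,0,0.1]]]' 20
cat >> h.py <<'E'
def angs(cams):
    W=np.array([.522,.1185,.102])
    for c in cams:
        f=bot.grab_frame(c)
        for q in ['pointer_tip','index_tip']:
            for x in bot.spot_point(q,f)[:1]:
                d=np.array(x['xyz'])-W; print(c,q,np.round(x['xyz'],4),round(x['conf'],2),'ang',round(np.arctan2(d@L,d@U),3))
    return f
E
python3 - <<'E'
from h import *
s=bot.observe();print(np.round(s['qpos'],2),np.round(s['force'],1),np.round(s['moment'],2))
f=angs(['scene','top','wrist'])
f=bot.grab_frame('top');c=[255,200]
cv2.imwrite('pics/t2.png',cv2.resize(f['img'][c[1]-50:c[1]+50,c[0]-65:c[0]+65,::-1],None,fx=6,fy=6,interpolation=cv2.INTER_CUBIC))
E
```

```text
clock: 10.85
position: [0.503, 0.1177, 0.1651]
tool_rot: [3.07, 0.236, 2.835]
force: [-9.8, -9.1, 0.5]
grip_width: 0.0163
finger_force: 19.2
clock: 11.15
position: [0.503, 0.1174, 0.1651]
tool_rot: [3.099, 0.243, 2.958]
force: [-11.1, -10.4, 1.4]
grip_width: 0.0159
finger_force: 19.3
[-0.5   0.51  0.15  2.16  0.09  0.25  0.92] [-11.1 -10.4   1.4] [-1.94  2.25 -0.48]
scene pointer_tip [0.5924 0.1018 0.1067] 0.67 ang -0.258
scene index_tip [0.5941 0.1209 0.1091] 0.55 ang 0.036
top pointer_tip [0.5955 0.1016 0.1044] 0.57 ang -0.255
top index_tip [0.592  0.1177 0.109 ] 0.56 ang -0.012
```

View pics/t2.png

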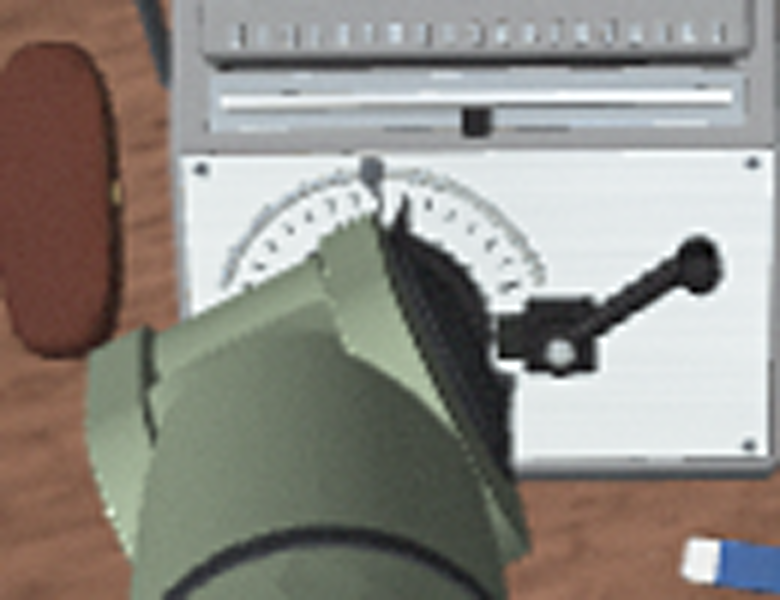

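The top view shows the lever at its upper stop (700,262), the pointer tip at (404,200) and the index tip at (376,195), so there is still roughly 0.2 rad to go.

```bash
python3 -m jog '[[[0,0,0,0,0,-0.07,0.1],[0,0,0,0,0,-0.07,0.1],[0,0,0,0,0,0,0.1],[0,0,0,0,0,0,0.1]]]' 20
python3 - <<'E'
from h import *
s=bot.observe();print(np.round(s['tool_rot'],3),np.round(s['force'],1))
f=angs(['scene','top','scene','top'])
c=[255,185]; a=cv2.resize(f['img'][c[1]-20:c[1]+20,c[0]-26:c[0]+26,::-1],None,fx=14,fy=14,interpolation=cv2.INTER_CUBIC)
cv2.imwrite('pics/t3.png',a)
E
```

```text
clock: 12.05
position: [0.5031, 0.1172, 0.1652]
tool_rot: [3.134, 0.246, 3.099]
force: [-10.2, -11.1, 3.0]
grip_width: 0.0153
finger_force: 19.6
[3.134 0.246 3.099] [-10.2 -11.1   3. ]
scene pointer_tip [0.5934 0.1153 0.1077] 0.71 ang -0.049
scene index_tip [0.5951 0.1192 0.1121] 0.39 ang 0.01
top pointer_tip [0.5995 0.1133 0.1047] 0.5 ang -0.076
top index_tip [0.5912 0.118  0.1065] 0.6 ang -0.008
scene pointer_tip [0.5954 0.1138 0.107 ] 0.79 ang -0.071
scene index_tip [0.5967 0.1191 0.1074] 0.35 ang 0.009
top pointer_tip [0.5957 0.1131 0.1036] 0.59 ang -0.083
top index_tip [0.5926 0.12   0.1088] 0.56 ang 0.023
```

View pics/t3.png

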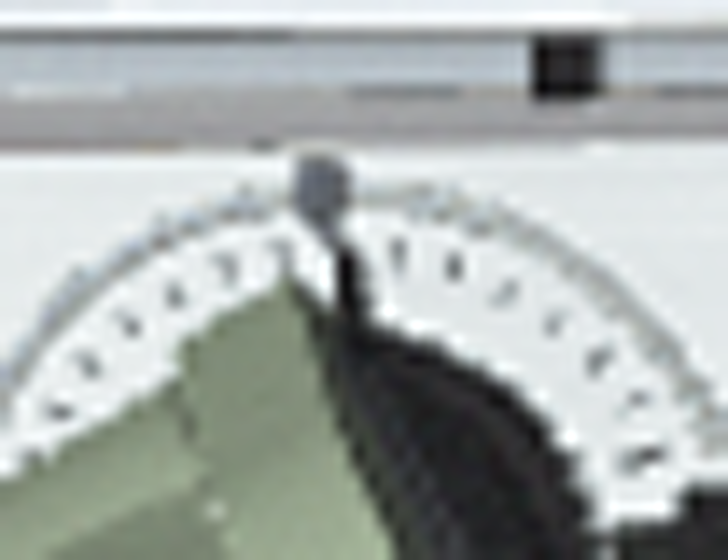

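```bash
python3 -m jog '[[[0,0,0,0,0,-0.075,0.1],[0,0,0,0,0,0,0.1],[0,0,0,0,0,0,0.1],[0,0,0,0,0,0,0.1],[0,0,0,0,0,0,0.1]]]' 20
python3 - <<'E'
from h import *
s=bot.observe();print(np.round(s['tool_rot'],3),np.round(s['force'],1))
f=angs(['scene','top']*3)
E
```

```text
clock: 13.15
position: [0.5032, 0.1171, 0.1652]
tool_rot: [-3.13, 0.246, -3.107]
force: [-10.7, -12.6, 4.0]
grip_width: 0.0158
finger_force: 19.6
[-3.13   0.246 -3.107] [-10.7 -12.6   4. ]
scene pointer_tip [0.5956 0.1177 0.1063] 0.81 ang -0.012
scene index_tip [0.5204 0.0336 0.1075] 0.58 ang -1.555
top pointer_tip [0.5981 0.1198 0.1025] 0.65 ang 0.02
top index_tip [0.5941 0.1196 0.1052] 0.41 ang 0.017
scene pointer_tip [0.5915 0.1157 0.1077] 0.57 ang -0.044
scene index_tip [0.5936 0.1187 0.1072] 0.4 ang 0.003
top pointer_tip [0.5961 0.1194 0.1017] 0.57 ang 0.014
top index_tip [0.5924 0.1199 0.1048] 0.49 ang 0.022
scene pointer_tip [0.5944 0.1191 0.1096] 0.83 ang 0.009
scene index_tip [0.5954 0.1186 0.1104] 0.54 ang 0.001
top pointer_tip [0.5976 0.1186 0.1049] 0.46 ang 0.001
top index_tip [0.594  0.1193 0.1078] 0.52 ang 0.012
```

```bash
python3 -m jog '[[[0,0,0,0,0,0,0.3],[0,0,0,0,0,0,0.5],[0,0,-20,0,0,0,0.6],[0,0,-40,0,0,0,0.6],[0,0,-40,0,0,0,0.6]]]' 20
python3 - <<'E'
from h import *
P=np.array([.5200,.0335,.105]); a=1.2
k=P+.075*(-np.cos(a-.6)*L+np.sin(a-.6)*U); plan(k+np.array([-.02,0,.09]),yt(.2),zaxis=zt(.2))
E
```

```text
clock: 14.55
position: [0.4796, 0.1195, 0.2632]
tool_rot: [-3.133, 0.25, -3.105]
force: [1.1, -0.3, 0.4]
grip_width: 0.051
finger_force: 0.0
clock 14.55 n 12 w [0.039 0.04  1.606] pt [ 0.526 -0.028  0.269] p [0.48  0.119 0.263] d_tool_mm [ -41.  -149.4    5.7]
[-3, -12, 0, 0.003, 0.003, 0.134]
[-5, -12, 1, 0.003, 0.003, 0.134]
[-7, -11, 1, 0.003, 0.003, 0.134]
[-8, -10, 1, 0.003, 0.003, 0.134]
[-9, -9, 1, 0.003, 0.003, 0.134]
[-10, -8, 1, 0.003, 0.003, 0.134]
[-11, -6, 1, 0.003, 0.003, 0.134]
[-12, -5, 0, 0.003, 0.003, 0.134]
[-13, -3, 0, 0.003, 0.003, 0.134]
[-13, -1, 0, 0.003, 0.003, 0.134]
[-13, 0, 0, 0.003, 0.003, 0.134]
[-13, 2, 0, 0.003, 0.003, 0.134]
```

```bash
python3 -m jog '[[[-3,-12,0,0.003,0.003,0.134,0.6],[-5,-12,0,0.003,0.003,0.134,0.6],[-7,-11,0,0.003,0.003,0.134,0.6],[-8,-10,0,0.003,0.003,0.134,0.6],[-9,-9,0,0.003,0.003,0.134,0.6]]]'
python3 -m jog '[[[-10,-8,0,0.003,0.003,0.134,0.6],[-11,-6,0,0.003,0.003,0.134,0.6],[-12,-5,0,0.003,0.003,0.134,0.6],[-13,-3,0,0.003,0.003,0.134,0.6],[-13,-1,0,0.003,0.003,0.134,0.6]]]'
python3 -m jog '[[[-13,0,0,0.003,0.003,0.134,0.6],[-13,2,0,0.003,0.003,0.134,0.6],[0,0,0,0,0,0,0.6]]]'
python3 - <<'E'
from h import *
P=np.array([.5200,.0335,.105]); a=1.2
k=P+.075*(-np.cos(a-.6)*L+np.sin(a-.6)*U)
f=angs(['scene','top']*3); w=bot.grab_frame('wrist')
print([(np.round(x['xyz'],4).tolist(),round(x['conf'],2)) for x in bot.spot_point('lever_knob',w)[:2]])
plan(k+.005*N,yt(.2),zaxis=zt(.2)); print(np.round(bot.observe()['qpos'],2))
c=[255,190]; A=cv2.resize(f['img'][c[1]-25:c[1]+25,c[0]-28:c[0]+28,::-1],None,fx=7,fy=8,interpolation=cv2.INTER_CUBIC)
B=cv2.resize(w['img'][:,:,::-1],(400,400)); cv2.imwrite('pics/c4.png',np.hstack([A,B]))
E
```

```text
clock: 15.05
position: [0.4988, 0.0581, 0.2675]
tool_rot: [3.008, 0.191, 2.488]
force: [0.7, 0.0, -0.3]
grip_width: 0.0511
finger_force: 0.0
clock: 15.55
position: [0.5169, -0.0039, 0.2721]
tool_rot: [2.938, 0.059, 1.825]
force: [-0.4, -0.1, -0.5]
grip_width: 0.0511
finger_force: 0.0
clock: 15.85
position: [0.524, -0.0299, 0.2737]
tool_rot: [2.936, -0.001, 1.564]
force: [0.4, 0.9, -0.5]
grip_width: 0.0512
finger_force: 0.0
scene pointer_tip [0.5924 0.1141 0.1048] 0.82 ang -0.07
scene index_tip [0.5957 0.118  0.1076] 0.5 ang -0.008
top pointer_tip [0.5993 0.1178 0.102 ] 0.76 ang -0.01
top index_tip [0.5933 0.1235 0.1093] 0.57 ang 0.076
scene pointer_tip [0.5927 0.1202 0.1103] 0.56 ang 0.026
scene index_tip [0.5904 0.1214 0.1094] 0.51 ang 0.046
top pointer_tip [0.5989 0.1168 0.1038] 0.57 ang -0.025
top index_tip [0.5928 0.1212 0.1068] 0.6 ang 0.042
scene pointer_tip [ 0.5748 -0.2495 -0.002 ] 0.22 ang -1.588
scene index_tip [0.5968 0.1197 0.1104] 0.51 ang 0.017
top pointer_tip [0.5963 0.1187 0.1026] 0.72 ang 0.003
top index_tip [0.5943 0.1218 0.1054] 0.41 ang 0.051
[([0.5575, -0.0285, 0.1323], 0.71)]
clock 16.85 n 3 w [ 0.005  0.    -0.002] pt [ 0.543 -0.028  0.183] p [ 0.524 -0.029  0.273] d_tool_mm [ 0.4  1.3 91.8]
[0, 0, 31, 0.002, 0.0, -0.001]
[0, 0, 31, 0.002, 0.0, -0.001]
[0, 1, 31, 0.002, 0.0, -0.001]
[-0.41  0.36  0.43  2.04 -0.27  0.58  0.2 ]
```

View pics/c4.png

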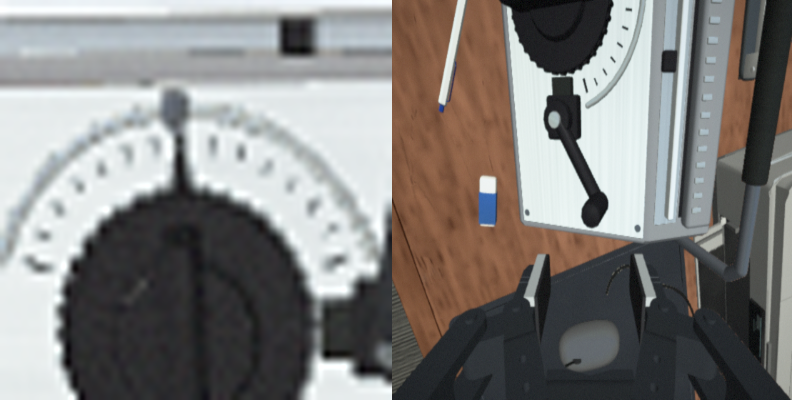

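The top crop shows the pointer tip (180,135) almost at the index (173,100), short by about 2–3 mm. The wrist view shows the lever still up. For a finer measurement, I'll take a closer wrist look using mask geometry.

```bash
python3 -m jog '[[[40,0,0,0,0,0,0.6],[40,0,0,0,0,0,0.6],[20,0,0,0,0,0,0.6],[0,0,0,0,0,0,0.6]]]'
cat >> h.py <<'E'
def fine(cam):
    s=bot.observe(); f=bot.grab_frame(cam); K=f['intrinsics']
    if cam=='wrist':
        T=np.eye(4);T[:3,:3]=Ro.from_euler('xyz',s['tool_rot']).as_matrix();T[:3,3]=s['position'];T=T@f['tool_from_camera']; Rc,o=T[:3,:3],T[:3,3]
    else: Rc=f['R'].T; o=-Rc@f['t']
    W=np.array([.522,.1185,.102])-.038*N
    def proj(mask,h):
        v,u=np.nonzero(mask); d=(Rc@np.linalg.inv(K)@np.c_[u,v,np.ones(len(u))].T).T
        t=((W+h*N-o)@N)/(d@N); X=o+d*t[:,None]-W; return np.c_[X@U,X@L]
    best=lambda q:max(bot.trace(q,f),key=lambda x:x['conf'],default=None)
    a,b=best('wheel'),best('index')
    if a is None or b is None: print(cam,'missing',a is None,b is None); return
    m=a['region']; p=proj(m,.005); r=np.hypot(*p.T); t=np.arctan2(p[:,1],p[:,0])
    i=proj(b['region'],.006); ic=i.mean(0); k=(r>.055)&(r<.075)&(abs(t)<.5)
    g=b['region']
    print(cam,round(a['conf'],2),round(b['conf'],2),'index',np.round(ic*1e3,1),'px',g.sum(),'ang',round(np.arctan2(ic[1],ic[0]),4),'rmin',np.hypot(*i.T).min().round(4),'| wheel px',m.sum(),'pointer px',k.sum(),'ang',np.round([np.median(t[k]),t[k&(r>.060)].mean()],4), 'disc centre y', np.round((p[:,1].max()+p[:,1].min())/2*1e3,1),'x range',np.round([p[:,0].min()*1e3,p[:,0].max()*1e3],1))
E
python3 - <<'E'
from h import *
for c in ['wrist','wrist','top','scene']: fine(c)
E
```

```text
clock: 17.25
position: [0.5237, 0.0744, 0.2728]
tool_rot: [2.937, -0.001, 1.573]
force: [-0.1, -0.7, 0.8]
grip_width: 0.0515
finger_force: 0.0
wrist 0.89 0.85 index [76.1  1.1] px 342 ang 0.0151 rmin 0.0669 | wheel px 13995 pointer px 94 ang [-0.007  -0.0034] disc centre y -3.8 x range [-73.2  64.6]
wrist 0.88 0.69 index [76.   1.2] px 325 ang 0.0152 rmin 0.067 | wheel px 14417 pointer px 100 ang [-0.0037 -0.0025] disc centre y -4.1 x range [-73.9  64.7]
top missing True False
scene missing False True
```

The pointer is about 1.2 mm (0.018 rad) short of the index, comfortably inside tolerance. Swinging the lever back down.

```bash
python3 -m jog '[[[-40,0,0,0,0,0,0.6],[-40,0,0,0,0,0,0.6],[-23,0,10,0,0,0,0.6],[0,1,30,0,0,0,0.6],[0,0,20,0,0,0,0.6]]]'
python3 - <<'E'
from h import *
P=np.array([.5200,.0335,.105]); a=1.2
k=P+.075*(-np.cos(a-.6)*L+np.sin(a-.6)*U); print(bot.observe()['force'])
plan(k+.005*N,yt(.2),zaxis=zt(.2))
E
```

```text
clock: 18.35
position: [0.5368, -0.0327, 0.2134]
tool_rot: [2.937, -0.0, 1.567]
force: [-0.0, -0.3, -0.4]
grip_width: 0.0515
finger_force: 0.0
[-0.04181696 -0.25218131 -0.36925372]
clock 18.35 n 1 w [ 0.005  0.001 -0.004] pt [ 0.543 -0.028  0.183] p [ 0.537 -0.033  0.213] d_tool_mm [ 4.3  0.3 30.7]
[4, 0, 31, 0.005, 0.001, -0.004]
```

```bash
python3 -m jog '[[[2,0,15,0,0,0,0.6],[2,0,14,0,0,0,0.6],[0,0,0,0,0,0,0.45],[0,0,0,0,0,0,0.4],[0,0,0,0,0,0,0.4]]]'
python3 -m jog '[[[-4,-6,2,0,0,0,0.4],[-3,-6,2,0,0,0,0.4],[-2,-7,2,0,0,0,0.4],[-2,-7,2,0,0,0,0.4],[-1,-7,2,0,0,0,0.4]]]'
python3 - <<'E'
from h import *
P=np.array([.5200,.0335,.105]); a=0.6
k=P+.075*(-np.cos(a-.6)*L+np.sin(a-.6)*U); s=bot.observe(); print(s['force'],np.round(s['qpos'],2))
plan(k+.005*N,yt(.2),zaxis=zt(.2))
E
```

```text
clock: 18.85
position: [0.5428, -0.0279, 0.1868]
tool_rot: [2.936, -0.0, 1.569]
force: [-0.1, -0.2, -0.3]
grip_width: 0.0343
finger_force: 0.0
clock: 19.35
position: [0.5126, -0.0409, 0.1702]
tool_rot: [2.934, 0.001, 1.568]
force: [4.9, -3.5, 1.9]
grip_width: 0.0338
finger_force: 2.8
[ 4.85251187 -3.49620438  1.85051033] [-0.24  0.51  0.26  2.14 -0.4   0.31  0.35]
clock 19.35 n 1 w [ 0.007  0.001 -0.003] pt [ 0.507 -0.041  0.162] p [ 0.513 -0.041  0.17 ] d_tool_mm [-0.6 -7.3  6.5]
[-1, -7, 7, 0.007, 0.001, -0.003]
```

```bash
python3 -m jog '[[[0,-8,4,0,0,0,0.4],[0,-8,4,0,0,0,0.4],[2,-8,3,0,0,0,0.4],[3,-8,3,0,0,0,0.4],[4,-7,3,0,0,0,0.4]]]'
python3 -m jog '[[[3,-6,2,0,0,0,0.4],[0,0,0,0,0,0,0.4]]]'
python3 - <<'E'
from h import *
P=np.array([.5200,.0335,.105]); a=0.
k=P+.075*(-np.cos(a-.6)*L+np.sin(a-.6)*U); s=bot.observe(); print(s['force'],np.round(s['qpos'],2))
plan(k+.005*N,yt(.2),zaxis=zt(.2))
f=bot.grab_frame('scene');print([(np.round(x['xyz'],4).tolist(),round(x['conf'],2)) for x in bot.spot_point('lever_knob',f)[:2]])
E
```

```text
clock: 19.85
position: [0.4776, -0.0316, 0.1453]
tool_rot: [2.935, 0.001, 1.567]
force: [3.5, -9.4, 9.0]
grip_width: 0.0341
finger_force: 5.4
clock: 20.05
position: [0.4718, -0.0283, 0.1419]
tool_rot: [2.936, 0.001, 1.568]
force: [2.8, -5.5, 2.8]
grip_width: 0.0342
finger_force: 3.4
[ 2.79861634 -5.50473983  2.81764282] [-0.22  0.52  0.19  2.25 -0.46  0.18  0.37]
clock 20.05 n 1 w [ 0.006  0.001 -0.003] pt [ 0.47  -0.028  0.141] p [ 0.472 -0.028  0.142] d_tool_mm [-0.1 -1.8  0.4]
[0, -2, 0, 0.006, 0.001, -0.003]
[([0.5198, 0.0381, 0.1069], 0.64), ([0.4864, -0.0299, 0.0861], 0.62)]
```

```bash
python3 -m jog '[[[2,-3,0,0.03,0,0,0.4],[2,-3,0,0.03,0,0,0.4],[0,0,0,0,0,0,0.4]]]'
python3 - <<'E'
from h import *
s=bot.observe(); print(s['force'],np.round(s['qpos'],2))
f=bot.grab_frame('scene');print([(np.round(x['xyz'],4).tolist(),round(x['conf'],2)) for x in bot.spot_point('lever_knob',f)[:2]])
E
```

```text
clock: 20.45
position: [0.472, -0.0262, 0.1429]
tool_rot: [2.983, 0.004, 1.565]
force: [29.9, -19.6, 3.8]
grip_width: 0.0341
finger_force: 15.8
[ 29.92716272 -19.59073337   3.7849914 ] [-0.27  0.54  0.25  2.23 -0.44  0.26  0.35]
[([0.4836, -0.0293, 0.0856], 0.67)]
```

At the lower stop (about 30 N). Backing off, lifting out, and checking.

```bash
python3 -m jog '[[[-2,4,0,-0.02,0,0,0.5],[0,3,0,0,0,0,0.6],[0,0,-15,0,0,0,0.65],[0,0,-35,0,0,0,0.6],[0,0,-40,0,0,0,0.6]]]'
python3 -m jog '[[[35,20,-30,0,0,0,0.6],[35,20,-10,0,0,0,0.6],[30,10,0,0,0,0,0.6],[0,0,0,0,0,0,0.6],[0,0,0,0,0,0,0.6]]]'
python3 - <<'E'
from h import *
for c in ['wrist','wrist']: fine(c)
for c in ['scene','top','wrist']:
  f=bot.grab_frame(c)
  for q in ['lever_knob','pen','eraser','mouse']: print(c,q,[(np.round(x['xyz'],4).tolist(),round(x['conf'],2)) for x in bot.spot_point(q,f)[:1]])
E
```

```text
clock: 21.05
position: [0.4568, -0.0257, 0.2305]
tool_rot: [2.982, 0.0, 1.569]
force: [1.4, 0.4, 0.2]
grip_width: 0.0512
finger_force: 0.0
clock: 21.55
position: [0.5001, 0.0736, 0.2765]
tool_rot: [2.979, 0.0, 1.571]
force: [-0.5, -0.3, -0.3]
grip_width: 0.0509
finger_force: 0.0
wrist 0.61 0.81 index [75.9  1. ] px 296 ang 0.0131 rmin 0.067 | wheel px 13411 pointer px 95 ang [-0.0048 -0.0046] disc centre y -3.3 x range [-68.4  64.9]
wrist 0.74 0.69 index [76.1  1.3] px 309 ang 0.0169 rmin 0.0667 | wheel px 13639 pointer px 113 ang [-0.0054 -0.003 ] disc centre y -3.6 x range [-68.8  65.4]
scene lever_knob [([0.4833, -0.0265, 0.0858], 0.56)]
scene pen [([0.4266, 0.1048, 0.0014], 0.49)]
scene eraser [([0.4398, -0.0491, 0.0038], 0.77)]
scene mouse [([0.579, -0.251, 0.0015], 0.98)]
top lever_knob [([0.4862, -0.0281, 0.0806], 0.66)]
top pen []
top eraser [([0.4413, -0.0483, 0.0008], 0.43)]
top mouse []
wrist lever_knob [([0.4847, -0.027, 0.0864], 0.67)]
wrist pen [([0.4845, -0.0303, 0.0919], 0.57)]
wrist eraser [([0.4421, -0.0502, 0.0008], 0.79)]
wrist mouse []
```

Nothing has shifted: the pointer is still about 1 mm from the index and the lever knob is back at its locked position.

```bash
python3 -c "
from workcell import bot
print(bot.job_done())"
```

```text
the job is handed in; nothing more can be done
None
```

The punch is set and handed in, though no verdict came back: the pointer measures about 1 mm from the index, the lever is locked at its lower stop, the index hasn't moved, and of the desk items I rechecked the pen, eraser and mouse, all still in place.

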